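# Feel open the combination padlock that ties down the demonstration microscope

### The job

The microscope is locked down to the demonstration table: take off its combination padlock. The first numbers are already dialled but nobody remembers the last one, so turn the dial clockwise (never back past where it now stands, or the numbers are lost), feeling for the click where it drops into its notch, then pull the lock body away from the staple until the shackle is fully open, without forcing it. Unhook the opened lock from the staple and finish holding it in the gripper, dial face up and shackle still open, well clear of everything at 15 cm or more above the table; leave the dishes and the other things on the table where they are.

Things in the scene. Friction and masses are not known exactly. Their poses are not given: they have to be found in the camera images.
- padlock: loose single-dial combination padlock, about 0.32 kg, lying flat, dial up. Round steel body 52 mm across, 22 mm thick, bottom edge chamfered 4 mm; origin in the centre of its underside, z up along the dial axis, x towards the shackle. Shackle: 7 mm bar, legs at y = +14 (short) and -14 mm (21 mm clear between), bar axis 11 mm above the underside, bow's inner face at x = 48 mm when shut
- dial (a joint): turn of the dial against the lock body, rad, growing clockwise seen from above, 0 at the start; 0.03 N m of friction. The notch lies 0.4 to 1.1 rad clockwise, elsewhere every time, unmarked: a spring pawl draws the dial in over the last 0.15 rad; leaving it takes 0.15 to 0.2 N m either way; it may be passed and found again. Within 0.1 rad of it the shackle is free. Below -0.5 the numbers are lost
- shackle (a joint): how far the shackle stands out of the body, m: 0 shut, 0.020 fully open (hard stop). About 3 N of friction; stays where it is left. Away from the notch it is blocked after 1 mm. Opened by pulling the lock body along its own -x, away from the staple, once the bow has caught on the staple leg; the dial is then held. It does not swivel
- knob (a point): centre of the black fluted knob on the dial, on the dial axis 33 mm above the padlock's underside: 26 mm across, 16 mm tall (25 to 41 mm above the underside), on a dial plate 44 mm across and 3 mm thick that turns with it
- shackle_tip (a point): free end of the short shackle leg (padlock y = +14 mm). Shut, it just enters the body (x = 19 mm); fully open it stands at x = 39 mm, leaving a gap of 13 mm or more to the body through which the staple leg passes sideways: best with the lock's centre 33 mm from the staple leg along the lock's x, then moving the lock 35 mm or more along its own -y, then up
- shackle_bow (a point): middle of the shackle's bow, on the bar's axis; 51.5 mm from the dial axis when shut, 71.5 mm when open
- staple_leg (a point): foot, at table height, of the upright staple leg that stands inside the shackle. The staple is a fixed upright loop of 5 mm steel bar: this leg, a second 26 mm away along the microscope's +y, a top bar 30 to 35 mm above the table; the short shackle leg runs through it. Strap and anchor plate round its feet are 4 mm high and reach 6 mm from the leg towards the lock
- microscope: white stereo microscope with blue knobs, fixed; origin under the centre of its base (300 x 200 x 42 mm, long side along x); eyepieces towards -x, head and column within 65 mm either side of its x axis, 375 mm high. The staple leg stands at x = -20, y = -225 mm in its frame; the lock lies on the -x side of the staple, its x about along the microscope's x
- dish_stage: amber culture dish, 90 mm across, 17 mm high, on the microscope's stage; origin under its centre
- dish_near: brown-amber culture dish, 90 mm across, 17 mm high, on the table beyond the staple; origin under its centre
- dish_cream: cream culture dish, 90 mm across, 17 mm high, on the table; origin under its centre
- dish_amber: amber culture dish, 90 mm across, 17 mm high, on the table; origin under its centre
- dropper: amber dropper bottle, 32 mm across, 75 mm high, blue cap; origin under its centre
- swab_jar: clear jar with a red lid, 48 mm across, 55 mm high; origin under its centre
- tweezers: steel tweezers 120 mm long lying on the table; origin under the middle
Not all that is in view belongs to the job. Of the things that look like the padlock, the larger one is meant.

How it is judged:
On the way:
1. the shackle has been pulled fully open at the staple (value of joint shackle above 0.017 m and height (world z) of padlock below 0.05 m), for 0.1 s.
At the end, for the whole second after the job is handed in: the padlock is held still between the fingers, its underside more than 140 mm above the table, its dial axis within 0.4 rad of vertical, the shackle more than 15 mm out, and it touches neither the staple nor the microscope (height (world z) of padlock above 0.14 m and value of joint shackle above 0.015 m and angle between padlock's own z axis and vertical below 0.4 rad and contact force between padlock and the fingers above 1 N and contact force between padlock and microscope below 0.1 N and linear speed of padlock below 0.02 m/s); the arm keeps its last pose, push and grip.
It fails at once if the lock was forced: more than 60 N between it and the staple (contact force between padlock and microscope above 60 N).
It fails at once if the dial was turned counter-clockwise well past where it stood, which loses the numbers already dialled (value of joint dial below -0.5 rad).
It fails at once if a bystander was displaced by more than 25 mm (distance of any of dish_stage, dish_near, dish_cream, dish_amber, dropper, swab_jar, tweezers from where it was at the start of the episode above 0.025 m).
It also fails if it takes over 67 s, if anything falls off the work surface, if the arm or the gripper's body presses on something with over 40 N, if the wrist force passes 120 N, or if a joint passes its speed limit or range.

### The arm

A 6-joint arm with a two-finger parallel gripper is mounted at the origin on the work surface. World frame = base frame: x ahead of the robot, y to its left, z up, the work surface at z = 0. Lengths are in m, angles in rad, forces in N, time in s.
With the tool pointing down it reaches from about 0.275 to 0.825 m from the base axis. Payload 4.9 kg.
Tool frame: the origin (TCP) lies midway between the tips of the shut fingers; the grasp point (between the pads) lies 19 mm behind it (bot.grip_depth is the distance from the TCP to the grasp point, in m); y points along the fingers, x is the direction in which the jaws open and shut, and the axes are right-handed (so a half turn about y gives the same grasp; the last joint's range is limited). The gripper opens to 85 mm and grips with 20 to 120 N. Pads are 22 mm wide; open, the fingers measure 114 mm over their backs; the gripper's body (76 mm by 85 mm) begins 54 mm behind the grasp point. The pads swing forward as they close: fully open they stand 13 mm farther back than shut.
Start: joints at [-0.134, 0.326, -0.193, 1.052, 0, 1.437], TCP at [0.55, 0, 0.231] pointing down, gripper open.
Joint ranges: [-2.65, 2.65], [-0.97, 1.79], [-1.3, 1.35], [-1.93, 2.1], [-1.47, 1.37], [-3.14, 3.14]. Speed limits (rad/s): [2.57, 2.57, 3.14, 3.14, 3.14, 3.14].

### API

Orientations are given as a unit quaternion [w, x, y, z].
In Python, from cell import bot gives the robot as it stands. Calls block until the motion is done:
- bot.move_pose(position, orientation): joint-space move of the TCP to a pose.
- bot.move_linear(position, speed=0.15, rotation=None, until_force=None): straight line of the TCP; rotation=None keeps the orientation; speed is the mean speed in m/s. With until_force (N) it stops when the force on the tool has changed by that much, and returns True; else False.
- bot.goto_joints(angles): joint-space move.
- bot.set_gripper(opening, grasp_force=None): opening from 0.0 (shut) to 1.0 (fully open); grasp_force is the grip in N (None keeps the last); returns when the fingers have stopped.
- bot.wait(seconds).
- bot.solve_ik(position, orientation): joint angles nearest the present ones, or None.
- bot.camera(name): name is "scene" or "side" or "wrist"; returns the picture (400x640x3 uint8, red, green, blue); there is no depth.
- bot.calibration(name): a dict with "mtx" (3x3 intrinsics, pixels), "extrinsics" (4x4, takes a point from world to camera coordinates); the wrist camera has in their place "hand_eye" (4x4, takes a point from camera to tool coordinates, whose origin is the TCP and whose axes are the tool frame's). Camera axes: x right, y down, z forward; pixel columns grow to the right and rows downward; lengths in m; the calibration is good to about 2 mm. A picture is of the moment at which its call begins: read the wrist's pose just before it. calibration takes no time and is no camera call.
A pose or a line that the arm cannot do raises bot.PlanningError and nothing moves.
- bot.close_job(): hands the job in, once; it reports no verdict.
Trained networks look in the newest picture that a camera, given by its name, has taken for a name from the list of things; names that differ only in an ending like _2 or _b are one class to them, and where a whole thing is asked for, a point or a joint stands for the part that bears it (a point fixed in the world has none). Each returns a list of dicts, best first, with "confidence" (0 to 1); they miss things now and then, are a little off and sometimes report something else, mostly with a low value. They report only what shows in the picture. A call takes as long as a camera call. They do not tell look-alikes from the thing itself.
- bot.search_frame(camera, thing): "bbox" ([left, top, width, height] in pixels, round what is visible of it).
Readings, each from a call of its own:
- bot.read_clock(): time.
- bot.read_joint_positions(): joint angles.
- bot.read_joint_vel(): joint speeds.
- bot.read_joint_efforts(): joint torques, N m.
- bot.read_position(): TCP position.
- bot.read_tool_rot(): TCP orientation.
- bot.read_ft_force(): force on the tool from outside, world axes, zero at the start.
- bot.read_moment(): the same for the moment, N m.
- bot.read_gripper_width(): opening from 0.0 (shut) to 1.0 (fully open).
Only numpy, scipy, OpenCV 4.12 (cv2) and the standard library are available. Lean on these libraries where they do the work, as an engineer would, in place of code of your own. Each camera call takes 0.05 s, during which the arm holds its last target. There are 200 camera calls.

## Working session

There is one attempt and no reset: what is moved stays moved. The work goes in short steps, each a Python script; the robot and the scene stay as the last script left them, time stands still between calls to the robot, and variables do not carry over. Pictures are saved under pics/ and viewed, about 8 in all and at most 12, crops included, and the job is handed in when it is done.

```bash
mkdir -p pics; ls; cat > h.py <<'E'
from cell import bot
import numpy as np, cv2
from scipy.spatial.transform import Rotation as R
def cal(n):
    c=bot.calibration(n); return np.array(c["mtx"]), c
def q2R(q): return R.from_quat([q[1],q[2],q[3],q[0]])
def R2q(r):
    a=r.as_quat(); return [a[3],a[0],a[1],a[2]]
def cam_pose(n,tcp=None,q=None):
    K,c=cal(n)
    if n=="wrist":
        T=np.eye(4);T[:3,:3]=q2R(q).as_matrix();T[:3,3]=tcp
        return K,T@np.array(c["hand_eye"])
    return K,np.linalg.inv(np.array(c["extrinsics"]))
def onplane(n,uv,z,tcp=None,q=None):
    K,T=cam_pose(n,tcp,q)
    d=T[:3,:3]@np.linalg.solve(K,[uv[0],uv[1],1]); o=T[:3,3]
    return o+d*(z-o[2])/d[2]
def proj(n,p,tcp=None,q=None):
    K,T=cam_pose(n,tcp,q); c=np.linalg.inv(T)@np.append(p,1); u=K@c[:3]; return u[:2]/u[2]
def snap(n,name):
    im=bot.camera(n); cv2.imwrite(f"pics/{name}.png",cv2.cvtColor(im,cv2.COLOR_RGB2BGR)); return im
E
python3 - <<'E'
from h import *
ims=[]
for n in ["scene","side","wrist"]:
    ims.append(snap(n,n+"0"))
    for t in ["padlock","knob","microscope","shackle_bow","staple_leg"]:
        try: print(n,t,[(np.round(d["bbox"]).astype(int).tolist(),round(d["confidence"],2)) for d in bot.search_frame(n,t)][:4])
        except Exception as e: print(n,t,e)
    if n!="wrist": print(n,np.round(cam_pose(n)[1],2).tolist())
q=bot.read_tool_rot();p=bot.read_position();print(p,q,bot.read_clock()); print(np.round(bot.calibration("wrist")["hand_eye"],3).tolist(),bot.calibration("wrist")["mtx"])
E
```

```text
pics
scene padlock [([333, 162, 14, 17], 0.64), ([358, 206, 14, 9], 0.61)]
scene knob [([351, 191, 17, 11], 0.52), ([330, 159, 15, 14], 0.44)]
scene microscope [([360, 29, 185, 208], 0.94)]
scene shackle_bow [([418, 149, 35, 31], 0.59), ([358, 189, 55, 38], 0.55), ([353, 188, 18, 20], 0.29)]
scene staple_leg [([358, 188, 53, 41], 0.66)]
scene [[0.42, 0.77, -0.48, 1.16], [0.91, -0.35, 0.23, -0.39], [0.01, -0.54, -0.84, 1.12], [0.0, 0.0, 0.0, 1.0]]
side padlock [([268, 224, 31, 19], 0.64), ([317, 243, 19, 17], 0.63)]
side knob [([276, 223, 19, 15], 0.71)]
side microscope [([102, 103, 185, 241], 0.94)]
side shackle_bow [([267, 224, 13, 12], 0.6), ([321, 257, 0, 3], 0.38)]
side staple_leg [([243, 223, 33, 30], 0.89), ([194, 255, 48, 36], 0.39)]
side [[-0.84, -0.3, 0.45, -0.02], [-0.54, 0.44, -0.72, 0.82], [0.01, -0.85, -0.53, 0.73], [0.0, 0.0, 0.0, 1.0]]
wrist padlock [([297, 106, 77, 54], 0.9), ([198, 107, 41, 52], 0.76)]
wrist knob [([202, 126, 29, 29], 0.57)]
wrist microscope [([351, 2, 54, 155], 0.73)]
wrist shackle_bow [([200, 108, 23, 19], 0.71), ([345, 116, 30, 36], 0.66)]
wrist staple_leg [([353, 0, 54, 153], 0.67)]
[5.50037141e-01 1.18364395e-05 2.31304187e-01] [ 7.07115228e-01 -7.07098333e-01 -1.16958037e-05 -3.35926122e-05] 0.9
[[1.0, 0.001, 0.001, 0.0], [-0.0, -0.312, 0.95, -0.142], [0.001, -0.95, -0.312, 0.081], [0.0, 0.0, 0.0, 1.0]] [[344.91811123   0.         316.87275707]
 [  0.         344.91811123 200.08726593]
 [  0.           0.           1.        ]]
```

View pics/scene0.png

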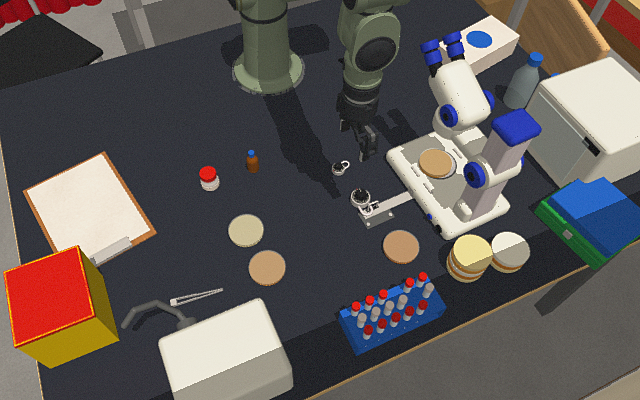

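View pics/wrist0.png

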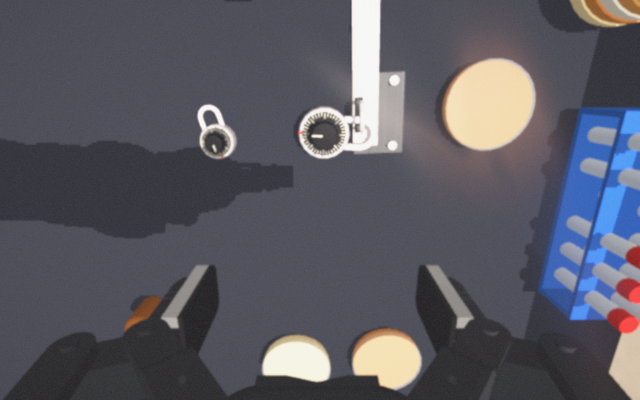

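The wrist view shows two padlock look-alikes. One is at (324,132), is larger, and has its shackle round the staple, strap and anchor plate. The other is at (217,142), is smaller, and stands free. The larger one is meant, so I'll confirm it in a crop and compute positions.

```bash
python3 - <<'E'
from h import *
im=cv2.imread("pics/wrist0.png")
cv2.imwrite("pics/crop0.png",cv2.resize(im[80:180,180:430],None,fx=3.2,fy=3.2,interpolation=cv2.INTER_CUBIC))
p=bot.read_position();q=bot.read_tool_rot()
for uv,z in [((324,132),.025),((217,142),.025),((358,125),.033),((371,134),.011)]: print(uv,onplane("wrist",uv,z,p,q).round(4))
for uv,z in [((360,197),.033)]: print("scene",onplane("scene",uv,z).round(4))
c=onplane("wrist",(324,132),.025,p,q)
# jaw yaw phi: tool y down, tool x = (cos,sin)
for base in (0,180):
  for a in (-10,-40,-70,-100,-130):
    f=np.deg2rad(a+base); r=R.from_euler('z',f)*R.from_euler('x',-np.pi/2)
    s=bot.solve_ik([c[0]-.02,c[1],.03],R2q(r)); print(base,a,None if s is None else np.round(s,2))
E
```

```text
(324, 132) [0.5574 0.0378 0.025 ]
(217, 142) [0.4498 0.0278 0.025 ]
(358, 125) [0.5902 0.0455 0.033 ]
(371, 134) [0.6066 0.0341 0.011 ]
scene [0.5667 0.029  0.033 ]
0 -10 [-0.07  0.53 -0.47  0.58  0.    1.68]
0 -40 [-0.07  0.53 -0.47  0.58  0.    2.2 ]
0 -70 [-0.07  0.53 -0.47  0.58  0.    2.73]
0 -100 [-0.07  0.53 -0.47  0.58  0.   -3.03]
0 -130 [-0.07  0.53 -0.47  0.58  0.   -2.51]
180 -10 [-0.07  0.53 -0.47  0.58 -0.   -1.46]
180 -40 [-0.07  0.53 -0.47  0.58  0.   -0.94]
180 -70 [-0.07  0.53 -0.47  0.58  0.   -0.42]
180 -100 [-0.07  0.53 -0.47  0.58  0.    0.11]
180 -130 [-0.07  0.53 -0.47  0.58  0.    0.63]
```

View pics/crop0.png

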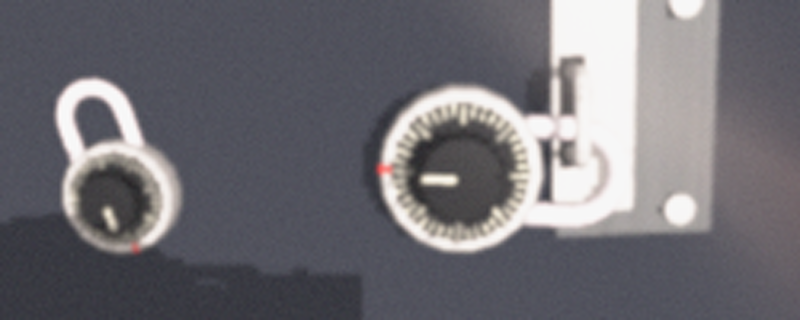

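The crop confirms it: the lock with the large dial at crop (460,168), full image (324,132), has its bow round the staple leg. The free one on the left is the decoy. Next is an approach pose with a closer look.

```bash
cat >> h.py <<'E'
def rot(deg): return R2q(R.from_euler('z',np.deg2rad(deg))*R.from_euler('x',-np.pi/2))
E
python3 - <<'E'
from h import *
c=np.array([.557,.0378,.033])
r=R.from_euler('z',np.deg2rad(160)).apply([0,1,0])
for off in (0,.04,.06):
    P=np.array([c[0],c[1],.17])-r*off
    print(off,proj("wrist",c,P,rot(160)))
P=np.array([c[0],c[1],.17])-r*.05
bot.move_pose(P,rot(160)); bot.set_gripper(0.6,25)
p=bot.read_position();q=bot.read_tool_rot()
snap("wrist","w1")
for t in ["padlock","knob","shackle_bow","staple_leg"]:
    for d in bot.search_frame("wrist",t)[:2]:
        b=d["bbox"]; u=(b[0]+b[2]/2,b[1]+b[3]/2); print(t,np.round(b),round(d["confidence"],2),onplane("wrist",u,.033 if t=="knob" else .011,p,q).round(4))
print(p,q,proj("wrist",c,p,q),bot.read_clock())
E
```

```text
0 [316.53449531 187.71456714]
0.04 [316.56593022 139.94550416]
0.06 [316.58273274 114.41208407]
padlock [255.  88.  91.  68.] 0.92 [0.5701 0.0323 0.011 ]
padlock [416.  40.  55.  65.] 0.91 [0.4454 0.0347 0.011 ]
knob [286.  99.  56.  55.] 0.76 [0.559  0.0374 0.033 ]
knob [424.  44.  36.  38.] 0.56 [0.4525 0.0258 0.033 ]
shackle_bow [438.  73.  31.  32.] 0.69 [0.4411 0.0507 0.011 ]
shackle_bow [253. 110.  44.  46.] 0.56 [0.5938 0.0329 0.011 ]
staple_leg [218. 107. 119. 169.] 0.94 [0.6112 0.0828 0.011 ]
[0.57409009 0.08478129 0.17001971] [-0.12280128  0.12279994  0.69636704 -0.69635692] [316.84453937 125.94024813] 3.8333
```

View pics/w1.png

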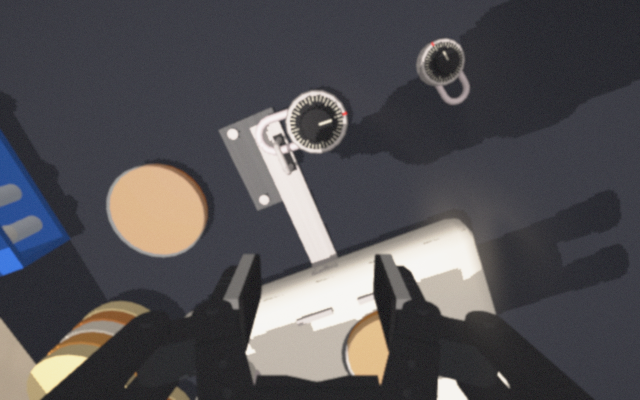

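The lock's dial centre is at about (316,122), the red index at (345,114) and the bow at (265,135); the decoy sits at (441,62). I'll work out its yaw, then descend and grip the knob.

```bash
python3 - <<'E'
from h import *
p=bot.read_position();q=bot.read_tool_rot()
k=onplane("wrist",(316.5,122),.026,p,q); b=onplane("wrist",(264,134),.011,p,q); rd=onplane("wrist",(345.5,114),.022,p,q)
print(k,b,rd,np.degrees(np.arctan2(*(k-rd)[1::-1])),np.degrees(np.arctan2(*(b-k)[1::-1])))
x,y=k[:2]
bot.move_linear([x,y,.10],.15)
print(bot.read_ft_force(),bot.read_moment())
print(bot.move_linear([x,y,.024],.05,until_force=3), bot.read_position(),bot.read_ft_force())
E
```

```text
[0.55646856 0.03544656 0.026     ] [0.60306659 0.03083512 0.011     ] [0.53213214 0.03785964 0.022     ] -5.6626508214946805 -5.651712554806921
[ 0.66473105  0.22559432 -0.00666499] [ 0.06776257 -0.02401591  0.06509438]
False [0.5567308  0.03542616 0.02431872] [ 0.01428531 -0.17175085  0.62628289]
```

```bash
python3 - <<'E'
from h import *
p=bot.read_position(); bot.move_linear([p[0],p[1],.0265],.05)
bot.set_gripper(0,30)
print(bot.read_gripper_width(),bot.read_ft_force().round(2),bot.read_moment().round(3),bot.read_clock())
d=R.from_euler('z',np.deg2rad(-5.7)).apply([1,0,0]); p=bot.read_position()
print(bot.move_linear(p-d*.018,.02,until_force=3.5))
p2=bot.read_position(); print(p2-p,bot.read_gripper_width(),bot.read_ft_force().round(2),bot.read_moment().round(3),bot.read_clock())
E
```

```text
0.2869167202689381 [-0.87  0.24  2.48] [ 0.001  0.081 -0.066] 6.825
True
[-4.31321695e-04  5.09962640e-05  2.99562029e-07] 0.28742116636871834 [ 1.01 -0.07  3.28] [0.046 0.004 0.006] 7.1167
```

```bash
python3 - <<'E'
from h import *
d=R.from_euler('z',np.deg2rad(-5.7)).apply([1,0,0]); p=bot.read_position(); p=p+[0,0,.0005]; bot.move_linear(p,.02)
for i in range(9):
    s=bot.move_linear(p-d*.002*(i+1),.02,until_force=9)
    f=bot.read_ft_force(); p2=bot.read_position(); print(i,s,(p-p2).round(4),f.round(2),bot.read_moment().round(3))
    if s or f@d>6: break
print(bot.read_clock())
E
```

```text
0 False [ 0.0025 -0.0002  0.0004] [ 0.24 -0.77 -2.83] [ 0.004  0.042 -0.052]
1 False [ 0.0045 -0.0005  0.0003] [-0.3   0.31 -2.82] [0.01  0.009 0.002]
2 False [ 0.0062 -0.0006  0.    ] [-0.03  0.04 -3.38] [-0.02  -0.022  0.025]
3 False [ 0.0074 -0.0009 -0.0002] [ 1.4   0.75 -3.38] [ 0.135 -0.345  0.047]
4 False [ 0.0088 -0.0011 -0.0004] [ 4.17  1.05 -3.48] [ 0.212 -0.929  0.009]
5 False [ 0.0094 -0.0013 -0.0007] [ 7.29  0.41 -5.04] [ 0.276 -1.587  0.06 ]
8.8667
```

```bash
cat >> h.py <<'E'
def rd(n=8):
    f=[];m=[]
    for _ in range(n): f.append(bot.read_ft_force());m.append(bot.read_moment()); bot.wait(.008)
    return np.mean(f,0),np.mean(m,0)
E
python3 - <<'E'
from h import *
d=R.from_euler('z',np.deg2rad(-5.7)).apply([1,0,0]); p=bot.read_position()
bot.move_linear(p+d*.004,.03)
t=bot.read_clock(); f,m=rd(); print(f.round(2),m.round(3),bot.read_clock()-t)
j=np.array(bot.read_joint_positions()); print(j.round(3))
hi=0
for i in range(1,36):
    k=j.copy(); k[5]+=.04*i; bot.goto_joints(k); f,m=rd()
    print(round(.04*i,2),f.round(2),m.round(3))
    if i>6 and m[2]>.11 or abs(m[2])>.25: break
print(bot.read_clock(),bot.read_position())
E
```

```text
[-0.13 -0.31 -3.69] [-0.004  0.031  0.017] 0.06670000000000087
[-0.068  0.548 -0.435  0.589 -0.    -1.289]
0.04 [-0.1   0.61 -3.65] [ 0.178 -0.005  0.021]
0.08 [ 0.51  1.8  -3.6 ] [ 0.493 -0.112  0.111]
0.12 [ 0.78  0.9  -3.13] [ 0.244 -0.183  0.05 ]
0.16 [ 1.11  0.92 -3.49] [ 0.23  -0.238  0.052]
0.2 [ 1.38  0.84 -3.23] [ 0.224 -0.291  0.04 ]
0.24 [ 1.53  1.96 -3.76] [ 0.501 -0.317  0.09 ]
0.28 [ 1.37  1.57 -3.29] [ 0.297 -0.341  0.061]
0.32 [ 1.76  1.06 -3.51] [ 0.213 -0.35   0.029]
0.36 [ 0.77  0.38 -3.3 ] [ 0.077 -0.163  0.021]
0.4 [ 0.55  1.26 -3.56] [ 0.299 -0.072  0.05 ]
0.44 [ 0.24  1.44 -3.67] [ 0.339 -0.116  0.055]
0.48 [ 0.9   0.22 -3.17] [ 0.089 -0.17   0.009]
0.52 [ 0.55  1.18 -3.54] [ 0.31  -0.176  0.06 ]
0.56 [-0.25  0.32 -3.23] [-0.01   0.033  0.001]
0.6 [-0.07  0.2  -3.5 ] [ 0.062  0.007 -0.012]
0.64 [ 0.71  0.71 -3.59] [ 0.217 -0.09   0.038]
0.68 [-0.07  0.17 -3.65] [ 0.012  0.014 -0.008]
0.72 [ 0.05  0.09 -3.56] [-0.016  0.023  0.014]
0.76 [-0.15 -0.16 -3.57] [0.022 0.02  0.019]
0.8 [-0.06 -0.07 -3.56] [ 0.013  0.035 -0.002]
0.84 [ 0.26  0.96 -3.53] [ 0.19  -0.076  0.019]
0.88 [ 0.61  2.87 -3.57] [ 0.577 -0.159  0.093]
0.92 [ 1.19  4.47 -4.32] [ 0.986 -0.258  0.173]
16.5833 [0.55002882 0.03676842 0.02748371]
```

There was a click: torque vanished from 0.68 to 0.80 rad, then rose to 0.17 N m. I'll back into the notch and pull.

```bash
python3 - <<'E'
from h import *
j=np.array(bot.read_joint_positions())
j[5]-=.14; bot.goto_joints(j); f,m=rd(); print(f.round(2),m.round(3))
d=R.from_euler('z',np.deg2rad(-7)).apply([1,0,0]); p=bot.read_position()
for i in range(15):
    s=bot.move_linear(p-d*.002*(i+1),.03,until_force=12)
    f,m=rd(3); p2=bot.read_position(); print(i,s,round((p-p2)@d,4),f.round(2),m.round(3))
    if s or f@d>11: break
print(bot.read_clock()); snap("wrist","w2")
E
```

```text
[ 0.04 -0.07 -3.14] [0.004 0.013 0.011]
0 False 0.0017 [ 0.95  0.42 -3.96] [ 0.01  -0.279 -0.008]
1 False 0.0035 [ 2.42  0.41 -3.63] [ 0.071 -0.562  0.044]
2 False 0.006 [ 3.    0.69 -3.52] [ 0.072 -0.584  0.006]
3 False 0.0082 [ 2.2   0.57 -2.78] [ 0.081 -0.538  0.002]
4 False 0.0103 [ 2.09  0.06 -3.34] [ 0.069 -0.528  0.003]
5 False 0.0123 [ 2.53 -0.17 -3.04] [ 0.032 -0.532 -0.003]
6 False 0.0142 [ 1.95 -0.3  -2.92] [ 0.012 -0.558 -0.026]
7 False 0.0163 [ 2.33  0.27 -2.47] [-0.037 -0.504  0.017]
8 False 0.0183 [ 2.07 -0.04 -3.16] [-0.028 -0.507 -0.006]
9 False 0.0203 [ 2.17 -0.16 -3.1 ] [-0.078 -0.524 -0.021]
10 False 0.0218 [ 3.71  0.46 -3.1 ] [-0.056 -0.746  0.001]
11 False 0.022 [ 6.95 -0.53 -5.06] [-0.04  -1.406 -0.021]
12 False 0.0222 [ 9.61 -0.49 -6.56] [-0.041 -2.049 -0.016]
13 False 0.0223 [13.2  -0.16 -7.86] [-0.066 -2.687  0.   ]
20.7667
```

View pics/w2.png

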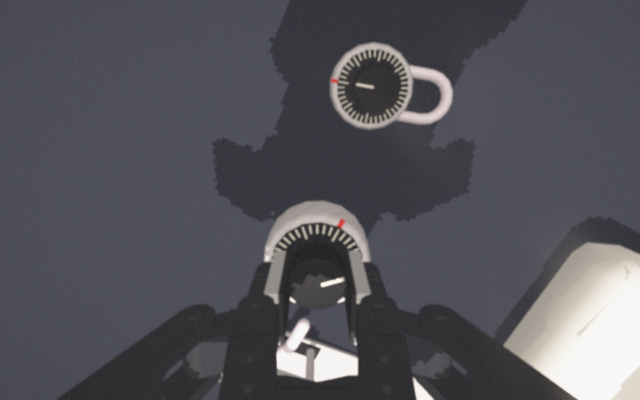

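The red index shows at (341,224) with the knob between the fingers. The decoy at (372,86) is clear. Next I'll compute the yaw, go in by 32.5 mm, move sideways, and go up.

```bash
python3 - <<'E'
from h import *
p=bot.read_position();q=bot.read_tool_rot()
r=onplane("wrist",(341,224),.0225,p,q); yaw=np.arctan2(*(p-r)[1::-1]); print(p.round(4),r.round(4),np.degrees(yaw))
yaw=np.clip(yaw,np.deg2rad(-12),np.deg2rad(-3)); Z=R.from_euler('z',yaw); d=Z.apply([1,0,0]); l=Z.apply([0,1,0])
def go(t,sp,lim):
    s=bot.move_linear(t,sp,until_force=lim); f,m=rd(4); print(s,bot.read_position().round(4),f.round(2),m.round(3)); return s
a=p+d*.006; s=go(a,.03,25)
s=s or go(a+[0,0,.0015],.03,6)
s=s or go(p+d*.0325+[0,0,.0015],.03,6)
b=bot.read_position()
print(bot.read_gripper_width(),bot.read_clock())
snap("wrist","w3"); snap("side","s3")
A=cv2.imread("pics/w3.png");B=cv2.imread("pics/s3.png")[190:290,200:360]
B=cv2.resize(B,(640,400),interpolation=cv2.INTER_CUBIC)
cv2.imwrite("pics/c3.png",cv2.resize(np.vstack([A,B]),(480,600)))
E
```

```text
[0.5276 0.0392 0.0288] [0.5051 0.0414 0.0225] -5.732365722734084
False [0.5325 0.0387 0.0284] [-0.3  -0.15 -3.48] [0.018 0.015 0.003]
False [0.5335 0.0386 0.0304] [-0.64  0.42 -3.53] [0.007 0.042 0.   ]
False [0.5596 0.036  0.0302] [-0.17 -0.14 -3.27] [ 0.004  0.013 -0.021]
0.2913704460606243 22.7417
```

View pics/c3.png

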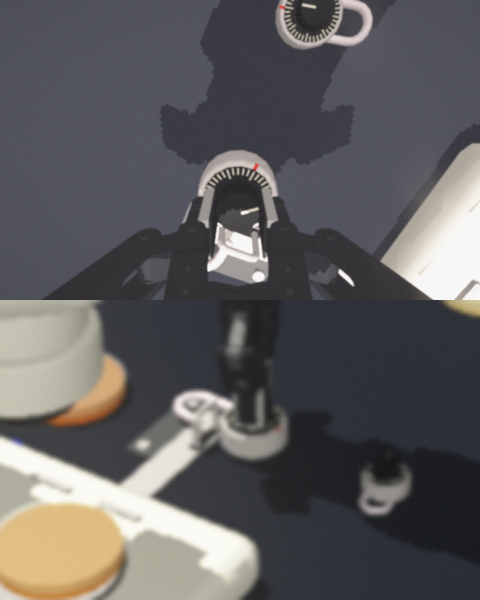

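The wrist half shows the lock pushed in and the shackle reaching past the staple. The side half shows the bow sticking well out beyond the staple. Contact forces are nil, so I'll slide along -y.

```bash
python3 - <<'E'
from h import *
p=bot.read_position(); Z=R.from_euler('z',np.deg2rad(-5.7)); l=Z.apply([0,1,0])
s=False
for i in range(1,6):
    s=bot.move_linear(p-l*.009*i,.05,until_force=6); f,m=rd(4); print(s,bot.read_position().round(4),f.round(2),m.round(3))
    if s or np.hypot(*f[:2])>5: s=True;break
if not s:
    b=bot.read_position()
    s=bot.move_linear([b[0],b[1],.06],.05,until_force=6);f,m=rd(4); print(s,bot.read_position().round(4),f.round(2),m.round(3))
if not s:
    bot.set_gripper(0,60)
    bot.move_linear([b[0]-.03,b[1]-.02,.24],.1); f,m=rd(); print(f.round(2),bot.read_position(),bot.read_gripper_width())
print(bot.read_clock()); snap("wrist","w4");A=cv2.imread("pics/w4.png");snap("side","s4");B=cv2.imread("pics/s4.png")
cv2.imwrite("pics/c4.png",cv2.resize(np.vstack([A,B]),(480,600)))
E
```

```text
False [0.5589 0.0267 0.0303] [-0.1  -0.13 -3.21] [0.015 0.041 0.032]
False [0.558  0.0178 0.0303] [-0.01 -0.66 -3.29] [ 0.015  0.011 -0.026]
False [0.5571 0.0089 0.0303] [ 0.47 -0.17 -3.26] [-0.027  0.023  0.015]
False [ 0.5562 -0.      0.0303] [-0.3   0.32 -3.53] [ 0.03  -0.003  0.03 ]
False [ 0.5553 -0.009   0.0303] [-0.28 -0.21 -3.33] [-0.001  0.042  0.027]
False [ 0.5551 -0.009   0.0599] [-0.12 -0.19 -3.7 ] [-0.007  0.049  0.004]
[ 0.02 -0.12 -3.58] [ 0.52503821 -0.02892063  0.23946167] 0.2757470248458313
27.7167
```

View pics/c4.png

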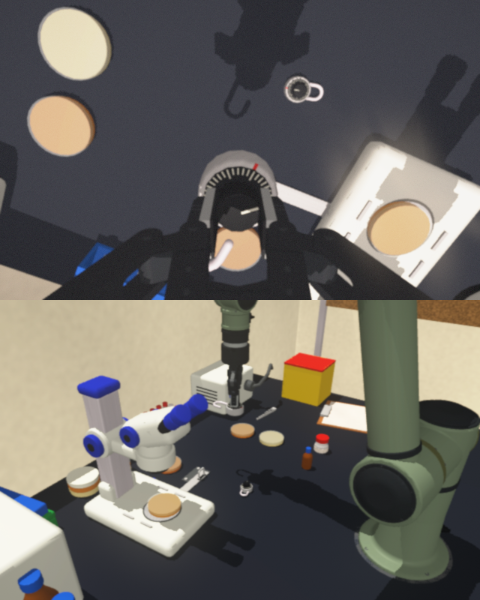

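The lock is held dial up with its underside at about 0.21 m, the shackle shows open in the wrist view and in its shadow, and nothing else has moved. Handing in.

```bash
python3 - <<'E'
from h import *
bot.wait(.5); f,_=rd(); print(f.round(2),bot.read_gripper_width(),bot.read_clock()); bot.close_job()
E
```

```text
[ 0.1   0.03 -3.7 ] 0.27375967500127796 28.3833
the job is handed in; nothing more can be done
```

The padlock is off the staple, and I handed the job in at 28.4 s of the 67 s allowed. No verdict is reported, so the points below are my own checks.

- **Finding the notch:** I gripped the knob and turned it clockwise only until I felt the click. Torque vanished at 0.68–0.80 rad of wrist turn, which includes some slack from the lock turning with it. It then rose to 0.17 N m, so I backed off 0.14 rad to sit in the notch. The dial stayed well clockwise of where it started.
- **Opening:** The lock body pulled away about 20 mm against 2–3 N and stopped hard. The last reading was about 13 N, well under the 60 N limit.
- **Unhooking:** I moved the lock in 32.5 mm so the staple leg lined up with the gap, then 45 mm sideways and up. The only steady force was the lock's own weight.
- **Last checks:** The gripper carries about 3.7 N, close to the lock's weight, and the force was steady at hand-in. The dial faces up with its underside about 0.21 m above the table. The last pictures show the shackle still open. The bystanders look untouched, though I did not measure them one by one. No check failed or disagreed.

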